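# Comb breadsticks straight on a ribbed griddle

### The job

Three breadsticks toasting on the hot ribbed griddle lie crooked across its ribs: with the rake, comb them straight so that each lies down in a groove of its own, along the ribs. Touch neither the sticks nor the griddle with the gripper. Then lay the rake back as it was, its handle in the fork of the rest and its teeth on the range, and leave the bottle, the jar and the mug alone.

Things in the scene. Friction and masses are not known exactly. Their poses are not given: they have to be found in the camera images.
- griddle: black iron griddle, fixed. Origin: centre of underside, x along the ribs. Outside 256 x 256 mm, lug handles at x = +-127 to 162. Inside 240 x 240: floor 12 mm up; five ribs along x at y = -80, -40, 0, 40, 80, 7 wide, tops 18 up; so six grooves 33 wide centred at y = -100, -60, -20, 20, 60, 100. Rim 8 thick, top 26 up
- stick_1: one of three alike rigid breadsticks, 150 mm long, 14 wide, 10 thick, ends round (flattened: it slides, hardly rolls). Origin at its centre, x along it, z up. It starts crooked over one or two ribs, 0.2 to 0.38 rad off them; sticks start about 80 mm apart across the ribs. Centre 17 mm above the range when down in a groove, over 20 on a rib
- stick_2: one of three alike rigid breadsticks, 150 mm long, 14 wide, 10 thick, ends round (flattened: it slides, hardly rolls). Origin at its centre, x along it, z up. It starts crooked over one or two ribs, 0.2 to 0.38 rad off them; sticks start about 80 mm apart across the ribs. Centre 17 mm above the range when down in a groove, over 20 on a rib
- stick_3: one of three alike rigid breadsticks, 150 mm long, 14 wide, 10 thick, ends round (flattened: it slides, hardly rolls). Origin at its centre, x along it, z up. It starts crooked over one or two ribs, 0.2 to 0.38 rad off them; sticks start about 80 mm apart across the ribs. Centre 17 mm above the range when down in a groove, over 20 on a rib
- rake: rake, 0.18 kg, level in use as at rest. Origin: middle of the row of tooth tips; x from handle to head, z up. Four steel teeth at y = -60, -20, 20, 60 mm (the ribs' spacing: they can run just above the ribs), 10 wide, 4 thick, 29 mm tall under a bar 130 x 7 mm, its top 43 up. Wood handle in the plane y = 0 from x = -43 to -221, rising backwards at 15 degrees. Mass centre about x = -50
- rake_grip (a point): where to grip the rake from above: on the handle's centre line at x = -90, y = 0, z = 67 mm in the rake's frame; the flat upright sides are 17 mm apart, the handle 14 mm thick
- rest: fixed steel rake rest. Origin: centre of its 70 x 90 mm foot's underside, x towards the rake's head. Its upright (8 mm thick in x) has a seat 83 mm up between two prongs 23 mm apart, widening to 48 mm, tops 116 up. The rake starts with its handle on the seat and teeth on the range, its origin about 185 mm ahead in x, y = 0
- oil_bottle: small oil bottle, 40 x 40 x 146 mm, standing on the range to the right of the griddle's far end; origin at the centre of its underside
- jar: spice jar with a screw cap, 44 x 44 x 110 mm, standing at the far right of the range; origin at the centre of its underside
- mug: white mug, 82 x 112 x 94 mm, near the front left corner of the range; origin at the centre of its underside

How it is judged:
By the outcome, as a careful person would: the job done as asked, in the order asked, and still so for the second after the job is handed in, with the robot touching nothing.
It also fails if it takes over 72 s, if anything falls off the work surface, if the arm or the gripper's body presses on something with over 40 N, if the wrist force passes 120 N, or if a joint passes its speed limit or range.

### The arm

A 6-joint arm with a two-finger parallel gripper is mounted at the origin on a cart in front of the work surface, level with it; the furniture and walls round the work are solid. World frame = base frame: x ahead of the robot, y to its left, z up, the work surface at z = 0. Lengths are in m, angles in rad, forces in N, time in s.
With the tool pointing down it reaches from about 0.35 to 0.775 m from the base axis. Payload 5.5 kg.
Tool frame: the origin (TCP) lies at the very end of the fingers, on their centre line; the grasp point (between the pads) lies env.pinch_z behind it (env.pinch_z is the distance from the TCP to the grasp point, in m); z points along the fingers, y is the line along which they close (so a half turn about z gives the same grasp; the last joint's range is limited). The gripper opens to 85 mm and grips with 20 to 120 N. Pads are 22 mm wide; open, the fingers measure 114 mm over their backs; the gripper's body (76 mm by 85 mm) begins 54 mm behind the grasp point. The pads swing forward as they close: fully open they stand 13 mm farther back than shut.
Start: joints at [-1.333, 0.313, 0.046, 1.304, 0, 1.431], TCP at [0.212, -0.534, 0.231] pointing down, gripper open.
Joint ranges: [-2.76, 2.76], [-0.86, 1.69], [-1.03, 1.26], [-2.2, 2.34], [-1.47, 1.5], [-3.14, 3.14]. Speed limits (rad/s): [2.57, 2.57, 3.14, 3.14, 3.14, 3.14].

### API

Orientations are given as a unit quaternion [w, x, y, z].
In Python, from workcell import env, eyes gives the robot as it stands.
- The arm moves only by the shell command python3 -m jog 'ROWS' [FORCE]. ROWS is JSON, one flat list of numbers, 7 for each row, row after row: the shift along the world's x, y, z as a fraction of full scale, then the turn, a rotation vector about the world's x, y, z as a fraction of full scale, then the opening, from -1 (shut) to 1 (fully open), so that 0 is half open. A call has 1 to 12 rows; each row is the pose to reach, as a shift and turn from the pose commanded when the call began, turning the shorter way round; what a row does not reach only later rows make up. Full scale, the value 1, is 20 cm for a shift and pi rad for a turn. A row lasts 1/12 s, in which the tool goes at most 41.7 mm and 7.16 degrees, less where a joint would pass 70% of its speed; a pose out of reach is approached as far as the arm can. A call with a number of a shift or a turn outside -1 to 1 is refused whole. A call with a gripper value outside its range is refused whole. The fingers move at their own pace and stop on an object; FORCE is the grip in N (left out, the last holds). Time passes only in rows, so rows that repeat a pose let the fingers close. It gives the time, the measured TCP pose, the force, the opening and the grip force at its end, in the units of the state.
- env.get_state(): the state, without advancing time (a new reading comes with each control period).
- eyes.read_camera(name): name is "scene" or "top" or "wrist"; returns (picture, depth): 400x640x3 uint8, red, green, blue; 400x640 float32, m along the optical axis (not along the pixel's ray), 0 where there is no reading.
- eyes.calibration(name): a dict with "fx", "fy", "cx", "cy" (pixels), "k1" (the pictures are not rectified: a ray, as slopes to the right and down, at radius r is drawn at 1 + k1 r^2 times it, then the intrinsics apply), "R" (3x3) and "t" (3): a world point X has camera coordinates R X + t; the wrist camera has in their place "tool_from_camera" (4x4, takes a point from camera to tool coordinates, whose origin is the TCP and whose axes are the flange's). Camera axes: x right, y down, z forward; pixel columns grow to the right and rows downward; lengths in m; the calibration is good to about 2 mm. A picture is of the moment at which its call begins: read the wrist's pose just before it. calibration takes no time and is no camera call.
- env.hand_in(): hands the job in; it is judged then, once.
The state is a dict: "clock": time; "joint_pos": joint angles; "qvel": joint speeds; "tau": joint torques, N m; "tcp_pos": TCP position; "orientation": TCP orientation; "wrist_force": force on the tool from outside, world axes, zero at the start; "ft_torque": the same for the moment, N m; "finger_gap": finger opening in m; "grip_force": force on a finger pad.
Only numpy, scipy, OpenCV 4.12 (cv2) and the standard library are available. Lean on these libraries where they do the work, as an engineer would, in place of code of your own. Each camera call takes 0.05 s, during which the arm holds its last target. There are 200 camera calls.

## Working session

There is one attempt and no reset: what is moved stays moved. The work goes in short steps, Python scripts to look and compute and a shell command to move; the robot and the scene stay as the last step left them, time stands still between calls to the robot, and variables do not carry over. Pictures are saved under pics/ and viewed, at most 12 in all, crops included, and the job is handed in when it is done.

```bash
mkdir -p pics; ls; cat > h.py <<'E'
import numpy as np,cv2,pickle
from workcell import env,eyes
from scipy.spatial.transform import Rotation as Rn
def snap(name):
    s=env.get_state(); p,d=eyes.read_camera(name); c=eyes.calibration(name)
    if "tool_from_camera" in c:
        q=s["orientation"]; M=np.eye(4); M[:3,:3]=Rn.from_quat([q[1],q[2],q[3],q[0]]).as_matrix(); M[:3,3]=s["tcp_pos"]
        M=M@np.array(c["tool_from_camera"])
    else:
        M=np.eye(4); R=np.array(c["R"]); M[:3,:3]=R.T; M[:3,3]=-R.T@np.array(c["t"])
    return p,d,c,M
def cloud(d,c,M):
    v,u=np.mgrid[:400,:640]
    return pts(u,v,d,c,M)
def rays(u,v,c):
    K=np.array([[c["fx"],0,c["cx"]],[0,c["fy"],c["cy"]],[0,0,1]],float)
    uv=np.stack([np.ravel(u),np.ravel(v)],-1).astype(float)[:,None]
    return cv2.undistortPoints(uv,K,np.array([c["k1"],0,0,0.]))[:,0]
def pts(u,v,d,c,M):
    r=rays(u,v,c); z=np.ravel(d)[:,None]
    return (np.hstack([r*z,z])@M[:3,:3].T+M[:3,3]).reshape(np.shape(u)+(3,))
def plane(uv,z,c,M):
    uv=np.array(uv,float); r=rays(uv[:,0],uv[:,1],c)
    w=np.hstack([r,np.ones((len(r),1))])@M[:3,:3].T
    k=(np.ravel(z)-M[2,3])/w[:,2]
    return M[:3,3]+w*k[:,None]
def save(name,tag):
    o=snap(name); pickle.dump(o,open(tag+".pkl","wb")); cv2.imwrite(f"pics/{tag}.png",o[0][:,:,::-1]); return o
E
python3 - <<'E'
from h import *
save("top","top0");save("scene","scene0")
s=env.get_state();print(s,env.pinch_z)
E
```

```text
pics
{'clock': 0.1, 'joint_pos': array([-1.33259994e+00,  3.13963475e-01,  4.50843108e-02,  1.30361315e+00,
        1.18743480e-05,  1.43117742e+00]), 'qvel': array([ 0.00035409, -0.00086934,  0.00220613, -0.00043174, -0.00024867,
       -0.00086258]), 'tau': array([ 2.75493119e-03, -4.81726205e+01,  2.99243796e+01,  1.28317988e-02,
       -1.41129954e-04,  1.24115928e-05]), 'tcp_pos': array([ 0.21198579, -0.5339973 ,  0.23047295]), 'orientation': array([-8.47255179e-04,  9.82209598e-01,  1.87786013e-01, -3.58496017e-05]), 'wrist_force': array([-0.99408858,  0.25008907, -0.39889472]), 'ft_torque': array([ 0.04681393, -0.06645001, -0.03822765]), 'grip_force': 0.0, 'finger_gap': 0.08534666916614908} 0.0187
```

View pics/top0.png

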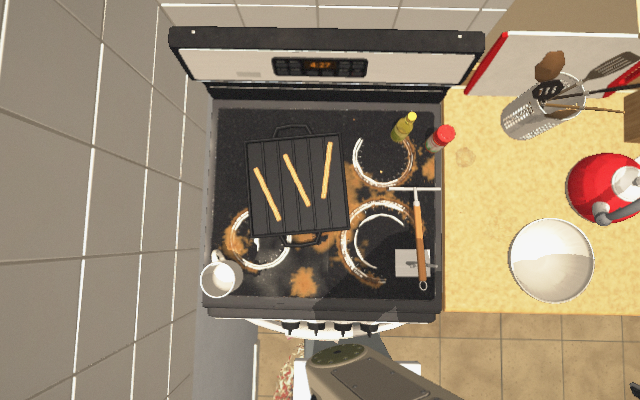

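View pics/scene0.png

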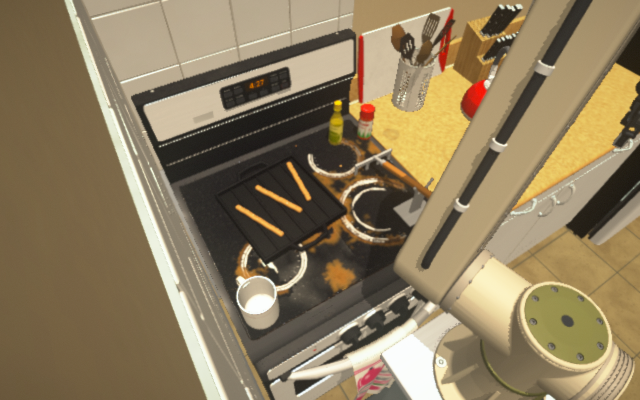

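The top view shows the griddle centred at about (298,185), with sticks (255,168)-(280,220), (285,155)-(308,206) and (331,143)-(324,198). The rake head is at (415,188), its handle end at (423,288) and the rest at (412,262). I'll take an enlarged crop for accuracy.

```bash
python3 - <<'E'
from h import *
p,d,c,M=pickle.load(open("top0.pkl","rb"))
print(M[:3,3], d[185,298])
a=cv2.resize(p[115:255,235:360],None,fx=4,fy=4,interpolation=cv2.INTER_CUBIC)
b=cv2.resize(p[175:300,380:445],None,fx=4,fy=4,interpolation=cv2.INTER_CUBIC)
H=max(a.shape[0],b.shape[0]);f=lambda i:np.pad(i,((0,H-i.shape[0]),(0,0),(0,0)))
im=np.hstack([f(a),f(b)]);im=cv2.convertScaleAbs(im,alpha=1.4,beta=25);print(im.shape)
cv2.imwrite("pics/crop0.png",im[:,:,::-1])
E
```

```text
[0.45875658 0.08331889 0.9519476 ] 0.9350155
(560, 760, 3)
```

View pics/crop0.png

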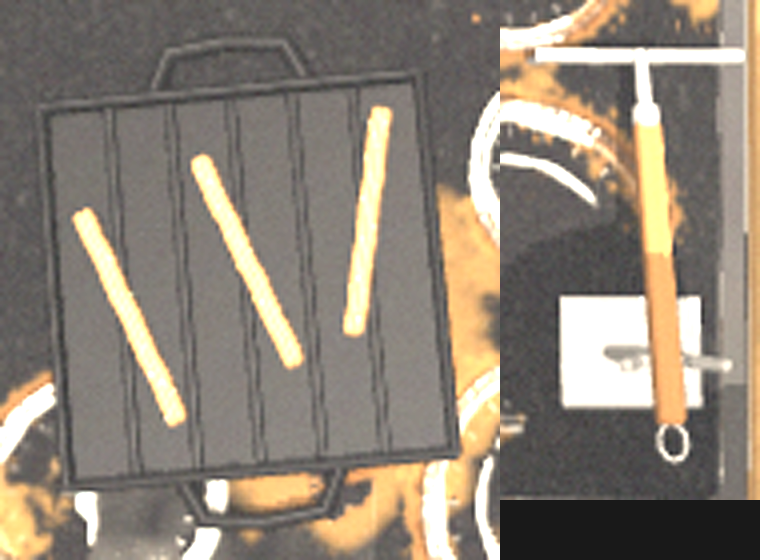

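```bash
cat > m.py <<'E'
from h import *
p,d,c,M=pickle.load(open("top0.pkl","rb"))
A=lambda l:[((x-1.5)/4+235,(y-1.5)/4+115) for x,y in l]
B=lambda l:[((x-501.5)/4+380,(y-1.5)/4+175) for x,y in l]
np.set_printoptions(precision=4,suppress=True)
cor=plane(A([(40,106),(424,72),(458,455),(68,488)]),.026,c,M)[:,:2]
# order: far-left(+x,+y), far-right(+x,-y), near-right, near-left in griddle frame
ref=np.array([[.128,.128],[.128,-.128],[-.128,-.128],[-.128,.128]])
ct=cor.mean(0);H=ref.T@(cor-ct);yaw=np.arctan2(H[0,1]-H[1,0],H[0,0]+H[1,1])
R=np.array([[np.cos(yaw),-np.sin(yaw)],[np.sin(yaw),np.cos(yaw)]])
print("griddle",ct,yaw,"res mm",1e3*((ref@R.T+ct)-cor).round(4))
G=lambda X:(np.array(X)[:,:2]-ct)@R
for n,l in dict(L=[(83,213),(175,420)],M=[(203,160),(292,360)],R=[(381,112),(354,332)]).items():
    w=plane(A(l),.028,c,M);g=G(w);print(n,"g mm",1e3*g.round(4).ravel(),"cen",g.mean(0)*1e3,"len",np.linalg.norm(g[0]-g[1]))
b=plane(B([(536,55),(744,55)]),.043,c,M);print("bar",b,np.linalg.norm(b[0]-b[1]))
h=plane(B([(646,120),(672,420)]),[.068,.118],c,M);print("handle",h)
f=plane(B([(560,296),(700,296),(702,409),(560,409)]),.005,c,M);print("foot",f)
P=cloud(d,c,M); 
for (x,y) in B([(640,55),(648,160),(652,200),(660,300),(666,380)]): print(P[int(round(y)),int(round(x))])
E
python3 m.py
```

```text
griddle [0.5949 0.1639] 0.11030648776105077 res mm [[ 3.8  3.5]
 [ 4.4 -2.8]
 [-3.3 -4.7]
 [-4.8  4. ]]
L g mm [ 50.8 101.5 -86.8  52.5] cen [-18.0011  77.0282] len 0.14602846198051814
M g mm [ 78.4  22.1 -55.3 -24.3] cen [11.5714 -1.1166] len 0.14150930212273757
R g mm [ 99.6 -94.6 -40.9 -65. ] cen [ 29.3444 -79.8332] len 0.14359132809950476
bar [[ 0.5867 -0.0686  0.043 ]
 [ 0.5897 -0.1984  0.043 ]] 0.12983024867690457
handle [[ 0.545  -0.1312  0.068 ]
 [ 0.3717 -0.1338  0.118 ]]
foot [[ 0.4366 -0.0915  0.005 ]
 [ 0.4387 -0.1811  0.005 ]
 [ 0.3672 -0.1822  0.005 ]
 [ 0.3651 -0.0919  0.005 ]]
[ 0.5887 -0.1337  0.046 ]
[ 0.52   -0.1335  0.0674]
[ 0.4957 -0.1345  0.0727]
[ 0.4368 -0.135   0.09  ]
[ 0.3916 -0.1344  0.1014]
```

The griddle is at (0.595, 0.164) with yaw 0.11. The rake is at about (0.588, -0.134) with yaw 0.022. My plan is to turn the rake 90° so its tooth row lies along the ribs, then push each stick straight towards +y: L to groove 100, M to groove 20 and R to groove -60. First I grasp the rake.

```bash
python3 -m jog '[0.72,1,0,0,0,0.443,1,0.72,1,0,0,0,0.443,1,0.72,1,0,0,0,0.443,1,0.72,1,0,0,0,0.443,1,0.72,1,0,0,0,0.443,1,0.72,1,0,0,0,0.443,1,0.72,1,0,0,0,0.443,1,0.72,1,0,0,0,0.443,1,0.72,1,0,0,0,0.443,1,0.72,1,0,0,0,0.443,1,0.72,1,0,0,0,0.443,1,0.72,1,0,0,0,0.443,1]'
python3 -m jog '[0.71,1,-0.2,0,0,0.443,0.3,0.71,1,-0.2,0,0,0.443,0.3,0.71,1,-0.2,0,0,0.443,0.3,0.71,1,-0.2,0,0,0.443,0.3,0.71,1,-0.2,0,0,0.443,0.3,0.71,1,-0.2,0,0,0.443,0.3,0.71,1,-0.2,0,0,0.443,0.3,0.71,1,-0.2,0,0,0.443,0.3,0.71,1,-0.2,0,0,0.443,0.3,0.71,1,-0.2,0,0,0.443,0.3,0.71,1,-0.2,0,0,0.443,0.3,0.71,1,-0.2,0,0,0.443,0.3]'
python3 - <<'E'
from h import *
o=save("wrist","w0");s=env.get_state();print(s["joint_pos"],s["tcp_pos"],s["orientation"])
E
```

```text
clock: 1.1
tcp_pos: [0.356, -0.3341, 0.2309]
orientation: [-0.0, 0.632, 0.775, 0.0]
wrist_force: [0.5, 0.0, -0.2]
finger_gap: 0.0855
grip_force: 0.0
clock: 2.1
tcp_pos: [0.4979, -0.1343, 0.191]
orientation: [-0.0, -0.01, 1.0, 0.0]
wrist_force: [-0.9, -0.7, -0.3]
finger_gap: 0.0553
grip_force: 0.0
[-4.19437232e-01  2.15523184e-01 -1.83783939e-01  1.17215789e+00
  1.00640537e-04 -4.36603221e-01] [ 0.49792045 -0.13439583  0.19102496] [-2.83296434e-04 -8.58287154e-03  9.99963109e-01  1.84557287e-04]
```

View pics/w0.png

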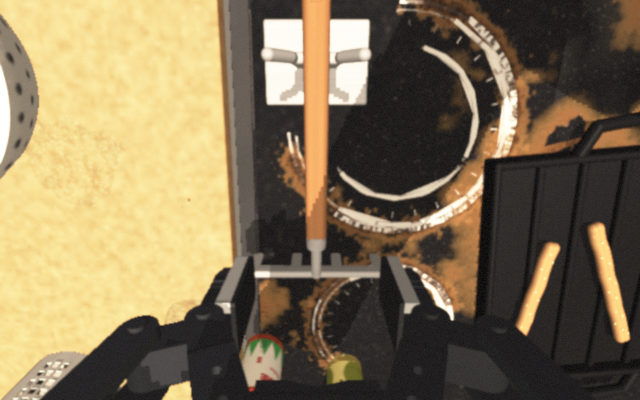

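The wrist view shows the handle centred between the fingers at column ~316, the bar at row 270 (columns 253–400) and the fork at row 55. I'll fix the handle centre line from depth.

```bash
python3 - <<'E'
from h import *
np.set_printoptions(precision=4,suppress=True)
p,d,c,M=pickle.load(open("w0.pkl","rb"));P=cloud(d,c,M)
for r in (30,100,150,200,230):
    q=P[r,290:345];q=q[(q[:,2]>.05)];print(r,len(q),q.mean(0),np.ptp(q[:,1]))
q=P[262:275,255:390].reshape(-1,3);q=q[(q[:,2]>.03)&(q[:,2]<.06)&(q[:,0]>.55)];print(len(q),q.mean(0),q[:,1].min(),q[:,1].max())
A=np.polyfit(q[:,1],q[:,0],1);print("bar yaw",-A[0])
E
```

```text
30 28 [ 0.3868 -0.1369  0.1015] 0.016353433497369008
100 27 [ 0.4273 -0.1361  0.0998] 0.016828770197084064
150 24 [ 0.4629 -0.1355  0.0817] 0.01673435238800766
200 22 [ 0.5043 -0.1347  0.0712] 0.016654483075847132
230 20 [ 0.5329 -0.1342  0.064 ] 0.01584148789239112
1266 [ 0.5836 -0.132   0.0398] -0.1914357859648495 -0.07210228636938103
bar yaw 0.01831148374298119
```

```bash
python3 -m jog '[0,0,-0.4,0,0,0,0.3,0,0,-0.715,0,0,0,0.3,0,0,-0.715,0,0,0,0.3,0,0,-0.715,0,0,0,0.3,0,0,-0.715,0,0,0,0.3,0,0,-0.715,0,0,0,-0.6,0,0,-0.715,0,0,0,-1,0,0,-0.715,0,0,0,-1,0,0,-0.715,0,0,0,-1,0,0,-0.715,0,0,0,-1,0,0,-0.715,0,0,0,-1,0,0,-0.715,0,0,0,-1]' 100; python3 -m jog '[0,0,0,0,0,0,-1,0,0,0,0,0,0,-1,0,0,0,0,0,0,-1]'
```

```text
clock: 3.15
tcp_pos: [0.5, -0.1355, 0.0507]
orientation: [0.002, -0.01, 1.0, -0.001]
wrist_force: [-0.9, -1.3, 6.6]
finger_gap: 0.015
grip_force: 98.1
clock: 3.4
tcp_pos: [0.5, -0.1354, 0.0507]
orientation: [0.002, -0.01, 1.0, -0.001]
wrist_force: [-0.4, -0.6, 6.8]
finger_gap: 0.015
grip_force: 98.1
```

```bash
python3 -m jog '[0,0,0.15,0,0,0,-1,0,0,0.35,0,0,0,-1,0,0,0.4,0,0,0,-1,0,0.2,0.4,0,0,0.039,-1,0,0.4,0.4,0,0,0.078,-1,0,0.6,0.4,0,0,0.117,-1,0,0.8,0.4,0,0,0.156,-1,0,1,0.4,0,0,0.195,-1,0,1,0.4,0,0,0.234,-1,0,1,0.4,0,0,0.273,-1,0,1,0.4,0,0,0.312,-1,0,1,0.4,0,0,0.35,-1]'
python3 -m jog '[0.43,0.2,0,0,0,0.179,-1,0.43,0.2,0,0,0,0.179,-1,0.43,0.2,0,0,0,0.179,-1,0.43,0.2,0,0,0,0.179,-1,0.43,0.2,0,0,0,0.179,-1,0.43,0.2,0,0,0,0.179,-1,0.43,0.2,0,0,0,0.179,-1]'
python3 - <<'E'
from h import *
o=save("top","top1");save("scene","scene1")
s=env.get_state();print(s["joint_pos"],s["tcp_pos"],s["orientation"])
p,d,c,M=o
a=p[100:275,225:400];a=cv2.resize(a,None,fx=3.4,fy=3.4,interpolation=cv2.INTER_CUBIC);cv2.imwrite("pics/c1.png",cv2.convertScaleAbs(a,alpha=1.3,beta=20)[:,:,::-1])
E
```

```text
clock: 4.4
tcp_pos: [0.4982, 0.0662, 0.1287]
orientation: [0.0, -0.534, 0.846, -0.0]
wrist_force: [-0.6, 0.0, -2.9]
finger_gap: 0.0149
grip_force: 98.5
clock: 4.98
tcp_pos: [0.5841, 0.1055, 0.1284]
orientation: [-0.0, 0.744, -0.668, 0.0]
wrist_force: [-0.3, -1.2, -2.2]
finger_gap: 0.015
grip_force: 98.6
[ 4.34108650e-02  3.95881368e-01 -9.06456453e-02  1.08396906e+00
 -6.56215486e-05 -1.63626520e+00] [0.58403084 0.10542494 0.12858069] [-8.15234199e-05  7.44534991e-01 -6.67583420e-01  1.30263578e-04]
```

View pics/c1.png

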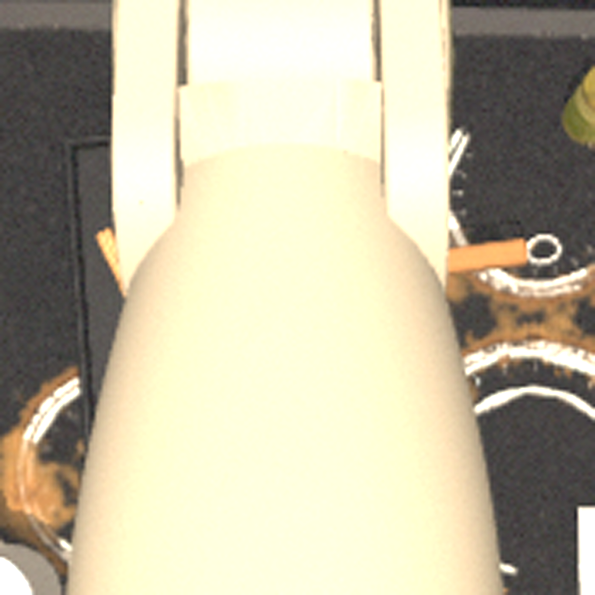

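View pics/scene1.png

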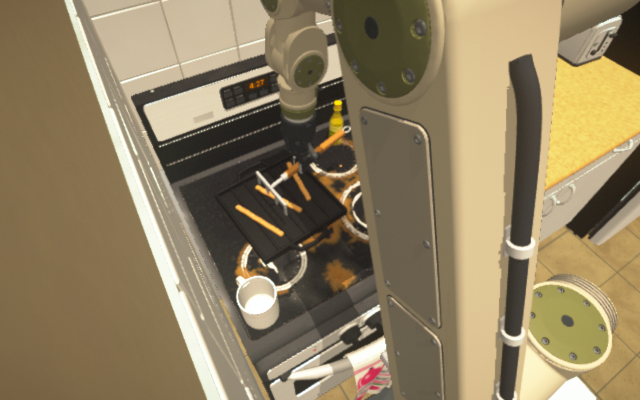

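The top view is blocked by the arm. The scene shows the rake held level, its head between the left and middle sticks. I'll measure the bar with the wrist camera.

```bash
cat > bar.py <<'E'
from h import *
np.set_printoptions(precision=4,suppress=True)
ct=np.array([.5949,.1639]);yw=.1103;R=np.array([[np.cos(yw),-np.sin(yw)],[np.sin(yw),np.cos(yw)]])
def sticks(o):
    p,d,c,M=o;P=cloud(d,c,M)
    h=cv2.cvtColor(p,cv2.COLOR_RGB2HSV)
    m=(h[...,0]>5)&(h[...,0]<28)&(h[...,1]>90)&(h[...,2]>90)
    g=(P[...,:2]-ct)@R
    m&=(abs(g)<.122).all(-1)&(P[...,2]>.008)&(P[...,2]<.045)&(d>0)
    n,l,st,_=cv2.connectedComponentsWithStats(m.astype(np.uint8))
    for i in range(1,n):
        if st[i,4]<120: continue
        q=g[l==i];z=P[l==i][:,2];cc,(w,hh),a=cv2.minAreaRect((q*1e3).astype(np.float32))
        e=np.linalg.eigh(np.cov(q.T))[1][:,1];e*=np.sign(e[0]);t=(q-q.mean(0))@e
        print("stick n",st[i,4],"cen",np.array(cc),"size",(round(w),round(hh)),"yaw",round(np.arctan2(e[1],e[0]),3),"x",q[:,0].min()*1e3,q[:,0].max()*1e3,"z near/mid/far",[round(float(np.median(z[k]))*1e3,1) for k in (t<np.quantile(t,.15),abs(t)<.02,t>np.quantile(t,.85))])
E
python3 - <<'E'
from bar import *
o=save("wrist","w1");p,d,c,M=o;P=cloud(d,c,M)
s=env.get_state();tc=np.array(s["tcp_pos"])
g=(P[...,:2]-ct)@R;tg=(tc[:2]-ct)@R;print("tcp g",tg)
m=(d>0)&(abs(g[...,1]-(tg[1]+.09))<.02)&(abs(g[...,0]-tg[0])<.075)&(P[...,2]>.09)&(P[...,2]<.15)
v,u=np.nonzero(m);q=g[m];z=P[m][:,2];print(len(q),u.min(),u.max(),v.min(),v.max(),q.mean(0),q.min(0),q.max(0),np.percentile(z,[5,50,95]))
k=z>np.median(z)-.004;print("slope",np.polyfit(q[k,0],q[k,1],1),np.polyfit(q[k,0],z[k],1),q[k].mean(0))
sticks(o)
E
```

```text
tcp g [-0.0173 -0.0569]
368 217 417 358 399 [-0.0171  0.0292] [-0.0735  0.027 ] [0.0377 0.0325] [0.0919 0.1088 0.1202]
slope [0.0002 0.0286] [-0.0016  0.1127] [-0.0175  0.0286]
stick n 2992 cen [ 55.048  -82.5997] size (19, 111) yaw -0.208 x 1.1325509173709187 110.40789408691317 z near/mid/far [27.4, 27.2, 26.9]
stick n 188 cen [-40.2798 -62.8967] size (9, 29) yaw -1.512 x -44.69795166359411 -35.93115600911332 z near/mid/far [12.3, 26.6, 24.4]
stick n 584 cen [-48.3942 -18.3552] size (27, 22) yaw 0.197 x -62.24866355022935 -35.29834532768055 z near/mid/far [25.6, 26.7, 26.9]
stick n 843 cen [46.8348 17.3128] size (89, 23) yaw 0.466 x 8.784901516165787 87.8329239264643 z near/mid/far [25.0, 25.8, 24.4]
```

View pics/w1.png

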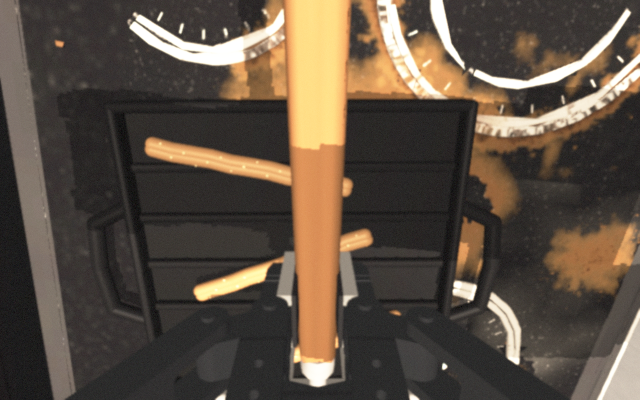

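```bash
python3 -m jog '[0,0,-0.14,0,0,0,-1,0,0,-0.24,0,0,0,-1,0,0,-0.275,0,0,0,-1,0,0,-0.275,0,0,0,-1]'
python3 - <<'E'
from h import *
o=save("scene","sc2");p,d,c,M=o
s=env.get_state();print(s["tcp_pos"],s["wrist_force"])
a=cv2.resize(p[130:270,200:360],None,fx=5,fy=4.2,interpolation=cv2.INTER_CUBIC);cv2.imwrite("pics/c2.png",a[:588,:,::-1]);print(a.shape)
E
```

```text
clock: 5.47
tcp_pos: [0.5822, 0.1053, 0.0713]
orientation: [0.002, 0.745, -0.667, -0.002]
wrist_force: [0.1, 0.6, -1.5]
finger_gap: 0.0151
grip_force: 98.6
[0.58331446 0.10538378 0.07286282] [ 0.25327787  0.40650152 -1.79555017]
(588, 800, 3)
```

View pics/c2.png

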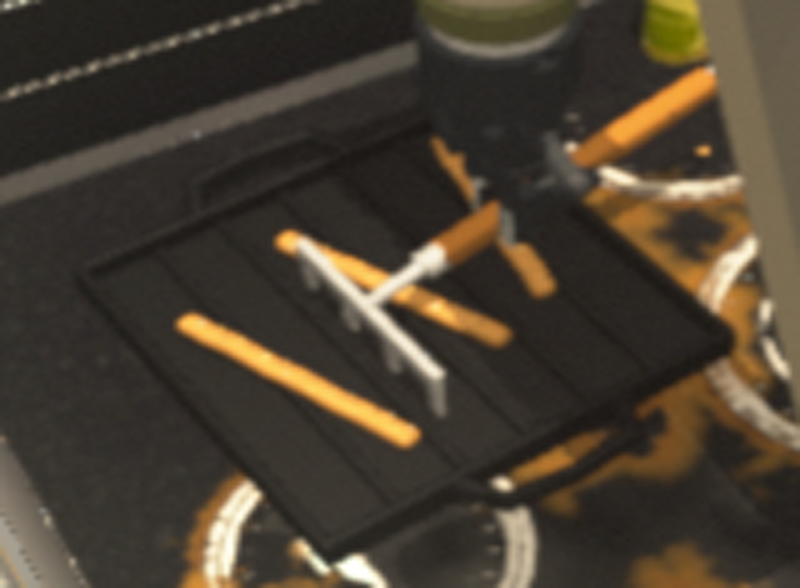

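The rake is lowered between the left and middle sticks, with the bar running from (300,243) to (442,375) in the crop, clear of both. I check the bar's position against the griddle frame and ribs.

```bash
python3 - <<'E'
from bar import *
p,d,c,M=pickle.load(open("sc2.pkl","rb"))
f=lambda l:[(200+x/5,130+y/4.2) for x,y in l]
G=lambda uv,z:1e3*((plane(f(uv),z,c,M)[:,:2]-ct)@R)
print("bar",G([(300,243),(442,375)],.065))
print("L",G([(183,322),(412,438)],.025)); print("M",G([(285,238),(505,338)],.025))
print("corners L,N",G([(85,272),(335,550),(730,340)],.026))
P=cloud(d,c,M);g=(P[...,:2]-ct)@R*1e3
m=(d>0)&(P[...,2]>.050)&(P[...,2]<.075)&(abs(g[...,1]-32)<12)&(abs(g[...,0]+17)<75)
q=g[m];z=P[m][:,2];print(len(q),np.percentile(q,[3,50,97],axis=0),np.percentile(z,[5,50,95]))
E
```

```text
bar [[ 37.2715  34.6593]
 [-87.8779  31.5143]]
L [[ 50.2821 103.5482]
 [-92.0941  54.8758]]
M [[ 76.4695  25.1418]
 [-60.3603 -24.3631]]
corners L,N [[ 115.8125  126.3053]
 [-132.591   125.5674]
 [-131.7942 -116.3534]]
187 [[-83.0348  23.9885]
 [-22.9738  33.0358]
 [ 38.4097  35.2778]] [0.0539 0.0628 0.0684]
```

```bash
python3 -m jog '[-0.004,0.03,-0.01,0,0,0,-1,-0.006,0.055,-0.01,0,0,0,-1,-0.009,0.08,-0.01,0,0,0,-1,-0.011,0.105,-0.01,0,0,0,-1,-0.014,0.13,-0.01,0,0,0,-1,-0.017,0.155,-0.01,0,0,0,-1,-0.02,0.18,-0.01,0,0,0,-1,-0.022,0.205,-0.01,0,0,0,-1,-0.025,0.23,-0.01,0,0,0,-1,-0.028,0.25,-0.01,0,0,0,-1,-0.03,0.27,-0.01,0,0,0,-1,-0.031,0.285,-0.01,0,0,0,-1]'
python3 - <<'E'
from bar import *
o=save("scene","sc3");p,d,c,M=o
s=env.get_state();print(s["tcp_pos"],s["wrist_force"],1e3*((s["tcp_pos"][:2]-ct)@R));sticks(o)
a=cv2.resize(p[130:270,200:360],None,fx=5,fy=4.2,interpolation=cv2.INTER_CUBIC);cv2.imwrite("pics/c3.png",a[:588,:,::-1])
E
```

```text
clock: 6.52
tcp_pos: [0.5806, 0.1538, 0.0753]
orientation: [0.005, 0.744, -0.669, 0.009]
wrist_force: [-5.8, -36.8, 32.1]
finger_gap: 0.0154
grip_force: 102.0
[0.5806 0.1541 0.0757] [ -3.3523 -31.122   24.2108] [-15.3329  -8.1162]
stick n 151 cen [-22.6074 -11.8343] size (79, 14) yaw 0.376 x -60.055454310591394 13.009459434402974 z near/mid/far [26.5, 27.6, 26.8]
stick n 253 cen [-9.5424 75.9222] size (162, 14) yaw 0.007 x -90.33951264386248 71.25754429882433 z near/mid/far [24.6, 25.3, 24.7]
```

View pics/c3.png

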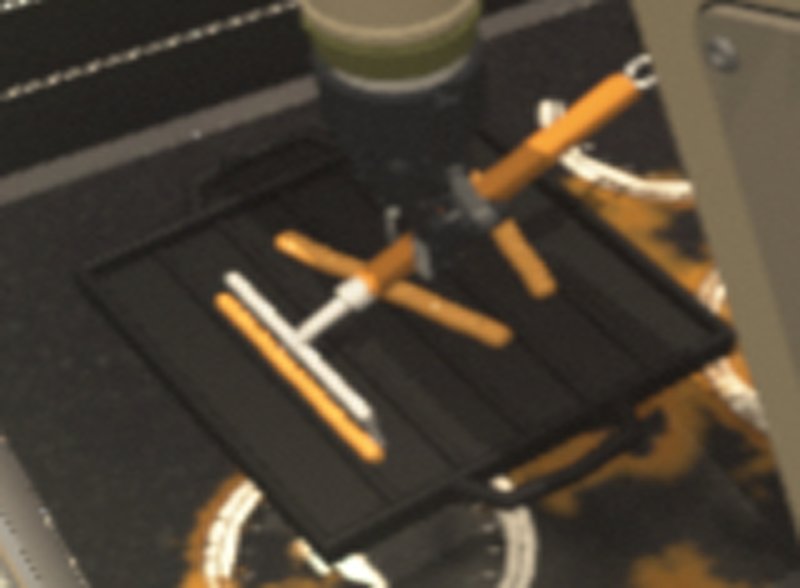

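The left stick lies straight against rib 80 (crop (220,298)-(378,458)), apparently down in groove 60, and it blocked the push as expected. I back off, lift, and check the rake's grip and the bottle and jar positions.

```bash
python3 -m jog '[0.006,-0.055,0,0,0,0,-1,0.012,-0.11,0,0,0,0,-1,0.012,-0.12,0.15,0,0,0,-1,0.012,-0.12,0.3,0,0,0,-1,0.012,-0.12,0.3,0,0,0,-1]'
python3 - <<'E'
from bar import *
o=save("scene","sc4");p,d,c,M=o
s=env.get_state();t=np.array(s["tcp_pos"]);tg=1e3*((t[:2]-ct)@R);print(t,s["orientation"],tg);sticks(o)
P=cloud(d,c,M);g=(P[...,:2]-ct)@R*1e3
m=(d>0)&(P[...,2]>t[2]-.02)&(P[...,2]<t[2]+.005)&(abs(g[...,1]-tg[1]-88)<14)&(abs(g[...,0]-tg[0])<75)
q=g[m]-tg;z=P[m][:,2]-t[2];print(len(q),np.percentile(q,[3,50,97],axis=0),np.percentile(z,[5,50,95]),np.polyfit(q[:,0],q[:,1],1))
p,d,c,M=pickle.load(open("top0.pkl","rb"));P=cloud(d,c,M)
for n,(a,b,e,f) in dict(bottle=(385,420,105,145),jar=(422,460,120,155)).items():
    q=P[e:f,a:b].reshape(-1,3);q=q[(q[:,2]>.03)];print(n,q[:,:].min(0),q.max(0))
E
```

```text
clock: 6.98
tcp_pos: [0.5836, 0.139, 0.1367]
orientation: [-0.003, 0.745, -0.667, 0.002]
wrist_force: [1.5, 0.3, -1.2]
finger_gap: 0.0151
grip_force: 98.3
[0.5828 0.139  0.1343] [-0.0026  0.7451 -0.6669  0.0019] [-14.7293 -23.4005]
stick n 174 cen [  7.2257 -73.6099] size (14, 102) yaw -0.2 x -43.42135488019593 55.92302893345411 z near/mid/far [27.2, 27.7, 27.4]
stick n 245 cen [-1.4039 -8.719 ] size (121, 23) yaw 0.352 x -59.92741939057177 57.681013711109586 z near/mid/far [26.9, 27.3, 26.4]
stick n 300 cen [-11.3818  70.1427] size (18, 158) yaw -0.002 x -90.3573806694385 67.59249787865262 z near/mid/far [24.2, 23.7, 23.5]
142 [[-62.0861  76.4759]
 [ -2.5246  81.6233]
 [ 62.1535  85.0229]] [-0.0184 -0.0162 -0.0114] [-0.0147 81.3271]
bottle [ 0.4588 -0.1172  0.0303] [0.7558 0.0833 0.9519]
jar [ 0.4588 -0.2123  0.0302] [0.734  0.0833 0.9519]
```

```bash
cat > pitch.py <<'E'
from bar import *
def handle(o,T=None):
    p,d,c,_=o;M=np.array(c["tool_from_camera"]);P=cloud(d,c,M)
    out=[]
    for r in range(10,330,40):
        q=P[r,230:400];k=(d[r,230:400]>0)&(q[:,2]>-.07)&(q[:,2]<.02)&(abs(q[:,1])<.03);
        if k.sum()>5: out.append(np.r_[r,np.median(q[k],0)*1e3])
    out=np.array(out);print(out.round(1));
    k=abs(out[:,1])>15
    print("slope deg",np.degrees(np.arctan(np.polyfit(out[k,1],out[k,3],1)[0])))
E
python3 - <<'E'
from pitch import *
handle(pickle.load(open("w1.pkl","rb")));handle(save("wrist","w4"))
E
```

```text
[[ 10.   97.1   0.6 -47.7]
 [ 50.   88.3   0.5 -45.5]
 [ 90.   78.5   0.5 -42.9]
 [130.   67.4   0.5 -39.8]
 [170.   54.8   0.4 -36.6]
 [210.   40.3   0.6 -32.8]
 [250.   23.3   0.6 -28.2]
 [290.    6.6   0.6 -27.9]]
slope deg -14.77031264642511
[[ 10.   95.    1.7 -59.7]
 [ 50.   87.5   1.4 -56.7]
 [ 90.   78.8   1.4 -52.9]
 [130.   68.6   1.  -48.9]
 [170.   56.7   0.9 -44.2]
 [210.   42.3   0.9 -38.3]
 [250.   25.    0.7 -31.5]
 [290.    6.6   0.5 -27.9]]
slope deg -22.002874611688853
```

The hard push pitched the rake 7° head-down in the grip. I compensate by tilting the tool, move to the middle stick, and get better bottle and jar positions.

```bash
python3 -m jog '[0.05,-0.13,0,0.02,0.002,0,-1,0.1,-0.26,0,0.04,0.004,0,-1,0.15,-0.39,0,0.04,0.004,0,-1,0.19,-0.505,0,0.04,0.004,0,-1,0.19,-0.505,-0.1,0.04,0.004,0,-1,0.19,-0.505,-0.2,0.04,0.004,0,-1,0.19,-0.505,-0.28,0.04,0.004,0,-1,0.19,-0.505,-0.28,0.04,0.004,0,-1]' 120
python3 - <<'E'
from pitch import *
p,d,c,M=pickle.load(open("top0.pkl","rb"));P=cloud(d,c,M)
for n,(a,b,e,f) in dict(bottle=(385,420,105,145),jar=(422,460,120,155)).items():
    k=d[e:f,a:b]>0;q=P[e:f,a:b][k];q=q[(q[:,2]>.03)&(q[:,2]<.2)];print(n,np.percentile(q,[2,98],axis=0))
handle(save("wrist","w5"))
o=save("scene","sc5");p,d,c,M=o
s=env.get_state();t=np.array(s["tcp_pos"]);tg=1e3*((t[:2]-ct)@R);print(t,tg);sticks(o)
P=cloud(d,c,M);g=(P[...,:2]-ct)@R*1e3
m=(d>0)&(P[...,2]>t[2]-.03)&(P[...,2]<t[2]+.005)&(abs(g[...,1]-tg[1]-88)<14)&(abs(g[...,0]-tg[0])<75)
q=g[m]-tg;z=P[m][:,2]-t[2];print(len(q),np.percentile(q,[3,50,97],axis=0),np.percentile(z,[5,50,95]))
a=cv2.resize(p[130:270,200:360],None,fx=5,fy=4.2,interpolation=cv2.INTER_CUBIC);cv2.imwrite("pics/c5.png",a[:588,:,::-1])
E
```

```text
clock: 7.75
tcp_pos: [0.6143, 0.0379, 0.0694]
orientation: [-0.04, 0.743, -0.666, -0.051]
wrist_force: [-1.0, 0.4, -1.9]
finger_gap: 0.0142
grip_force: 120.3
bottle [[ 0.718  -0.1139  0.0338]
 [ 0.7496 -0.0798  0.1476]]
jar [[ 0.6909 -0.2094  0.0328]
 [ 0.7308 -0.1687  0.1128]]
[[ 10.   95.    1.6 -59.6]
 [ 50.   87.5   1.5 -56.5]
 [ 90.   78.8   1.5 -53. ]
 [130.   68.6   1.4 -48.7]
 [170.   56.7   1.  -44. ]
 [210.   42.3   0.9 -38.2]
 [250.   24.8   0.6 -31.1]
 [290.    6.7   0.4 -28.1]]
slope deg -22.064567630164643
[0.6167 0.038  0.0733] [   7.7744 -127.5392]
stick n 121 cen [ -6.0146 -74.4582] size (19, 79) yaw -0.167 x -43.80071149340234 34.4192349827659 z near/mid/far [27.4, 27.8, 25.7]
stick n 325 cen [16.6584 -2.5988] size (160, 26) yaw 0.352 x -59.520958358692916 93.9523819967265 z near/mid/far [26.6, 27.1, 26.6]
stick n 287 cen [-11.7777  69.7087] size (17, 157) yaw 0.001 x -90.32583664277253 66.78666118717526 z near/mid/far [23.6, 24.4, 23.6]
191 [[-65.8876  78.5958]
 [ -5.4665  85.2763]
 [ 58.6313  87.4928]] [-0.025  -0.0111 -0.0067]
```

```bash
python3 -m jog '[-0.002,0.02,-0.006,0,0,0,-1,-0.004,0.037,-0.006,0,0,0,-1,-0.006,0.053,-0.006,0,0,0,-1,-0.008,0.069,-0.006,0,0,0,-1,-0.009,0.083,-0.006,0,0,0,-1,-0.011,0.095,-0.006,0,0,0,-1,-0.011,0.1,-0.006,0,0,0,-1]'
cat > look.py <<'E'
from bar import *
import sys
o=save("scene",sys.argv[1])
s=env.get_state();t=np.array(s["tcp_pos"]);print(s["clock"],t,s["wrist_force"],1e3*((t[:2]-ct)@R));sticks(o)
E
python3 look.py sc6
```

```text
clock: 8.43
tcp_pos: [0.6161, 0.0581, 0.0744]
orientation: [-0.043, 0.744, -0.665, -0.046]
wrist_force: [-0.7, -0.0, -2.8]
finger_gap: 0.0146
grip_force: 120.3
8.4833 [0.6161 0.058  0.0743] [-0.3045 -0.4606 -2.945 ] [   9.409  -107.5584]
stick n 149 cen [ -2.0451 -72.206 ] size (14, 84) yaw -0.192 x -43.31622831632103 40.18148219314341 z near/mid/far [27.1, 27.6, 26.3]
stick n 314 cen [17.1635 -2.7539] size (161, 23) yaw 0.201 x -63.09999198461038 96.62910352792524 z near/mid/far [27.5, 27.0, 27.0]
stick n 286 cen [-10.9092  69.9745] size (158, 17) yaw 0.001 x -90.02616515753591 68.19935169715274 z near/mid/far [23.7, 24.6, 24.1]
```

```bash
python3 -m jog '[-0.002,0.015,-0.003,0,0,0,-1,-0.004,0.03,-0.006,0,0,0,-1,-0.005,0.043,-0.006,0,0,0,-1,-0.006,0.055,-0.006,0,0,0,-1,-0.007,0.067,-0.006,0,0,0,-1,-0.007,0.067,-0.006,0,0,0,-1]'
python3 look.py sc7
```

```text
clock: 8.98
tcp_pos: [0.6146, 0.0715, 0.0729]
orientation: [-0.043, 0.744, -0.665, -0.047]
wrist_force: [-0.7, 0.3, -2.6]
finger_gap: 0.0146
grip_force: 120.3
9.0333 [0.6147 0.0712 0.0729] [-0.2659 -1.1225 -1.5721] [  9.4376 -94.2963]
stick n 139 cen [ -2.3455 -72.126 ] size (13, 83) yaw -0.203 x -43.138986440486605 39.188435010271895 z near/mid/far [27.0, 27.3, 25.9]
stick n 310 cen [17.2845 -1.3908] size (163, 20) yaw 0.023 x -64.15893967381739 98.82121815868618 z near/mid/far [27.8, 27.1, 26.5]
stick n 285 cen [-10.1065  69.9801] size (17, 159) yaw 0.001 x -89.69215650867098 69.47262699314378 z near/mid/far [23.9, 24.0, 23.3]
```

```bash
python3 -m jog '[-0.002,0.017,0,0,0,0,-1,-0.004,0.034,0,0,0,0,-1,-0.006,0.051,0,0,0,0,-1,-0.007,0.067,0,0,0,0,-1,-0.009,0.081,0,0,0,0,-1,-0.01,0.09,0,0,0,0,-1,-0.01,0.09,0,0,0,0,-1]'
python3 look.py sc8
```

```text
clock: 9.62
tcp_pos: [0.6126, 0.0895, 0.0729]
orientation: [-0.043, 0.744, -0.665, -0.047]
wrist_force: [-0.3, 1.2, -2.0]
finger_gap: 0.0144
grip_force: 120.4
9.6667 [0.6126 0.0892 0.0729] [ 0.5713 -0.1773 -1.107 ] [  9.3976 -76.2107]
stick n 139 cen [  4.4041 -73.4823] size (17, 98) yaw -0.208 x -43.78608257544251 49.297280199723104 z near/mid/far [27.3, 27.9, 25.7]
stick n 315 cen [15.5499 22.671 ] size (20, 159) yaw 0.001 x -63.75907548014438 94.86555551152928 z near/mid/far [21.5, 21.2, 21.6]
stick n 285 cen [-11.2423  70.2407] size (157, 18) yaw 0.001 x -89.63241530400308 67.15166482765646 z near/mid/far [23.9, 24.0, 24.1]
```

```bash
python3 -m jog '[0.001,-0.02,0.12,0,0,0,-1,0.001,-0.02,0.27,0,0,0,-1,0.03,-0.18,0.27,0,0,0,-1,0.06,-0.34,0.27,0,0,0,-1,0.09,-0.5,0.27,0,0,0,-1,0.118,-0.585,0.27,0,0,0,-1,0.118,-0.585,0.27,0,0,0,-1,0.118,-0.585,0.2,0,0,0,-1,0.118,-0.585,0.1,0,0,0,-1,0.118,-0.585,0.05,0,0,0,-1,0.118,-0.585,0.05,0,0,0,-1]'
cat >> look.py <<'E'
p,d,c,M=o;P=cloud(d,c,M);g=(P[...,:2]-ct)@R*1e3;tg=1e3*((t[:2]-ct)@R)
m=(d>0)&(P[...,2]>t[2]-.03)&(P[...,2]<t[2]+.005)&(abs(g[...,1]-tg[1]-88)<14)&(abs(g[...,0]-tg[0])<75)
q=g[m]-tg;z=P[m][:,2]-t[2];print("bar",len(q),np.percentile(q,[3,50,97],axis=0),np.percentile(z,[5,50,95]))
E
python3 look.py sc9
```

```text
clock: 10.58
tcp_pos: [0.634, -0.027, 0.0799]
orientation: [-0.041, 0.744, -0.665, -0.049]
wrist_force: [0.1, -0.1, -2.2]
finger_gap: 0.0143
grip_force: 120.4
10.6333 [ 0.6348 -0.0272  0.0814] [-0.2676  0.0464 -1.1643] [  18.6358 -194.2981]
stick n 272 cen [ 36.4015 -83.0529] size (21, 165) yaw -0.206 x -43.77224291301962 116.66140303936193 z near/mid/far [26.6, 27.6, 26.4]
stick n 308 cen [14.5161 22.1623] size (19, 156) yaw 0.001 x -63.37753182535616 92.41107504103687 z near/mid/far [20.3, 21.1, 21.1]
stick n 284 cen [-10.4619  69.8637] size (17, 158) yaw 0.002 x -89.45711143600654 68.55717124476696 z near/mid/far [23.4, 23.9, 24.0]
bar 196 [[-65.2377  78.4457]
 [ -4.455   85.6172]
 [ 58.2166  87.8486]] [-0.0241 -0.0112 -0.0062]
```

```bash
python3 -m jog '[0,0,-0.03,0,0,0,-1,0,0,-0.043,0,0,0,-1,-0.002,0.015,-0.046,0,0,0,-1,-0.003,0.03,-0.046,0,0,0,-1,-0.005,0.045,-0.046,0,0,0,-1,-0.006,0.06,-0.046,0,0,0,-1,-0.008,0.075,-0.046,0,0,0,-1,-0.01,0.09,-0.046,0,0,0,-1,-0.01,0.09,-0.046,0,0,0,-1]'
python3 look.py sc10
```

```text
clock: 11.38
tcp_pos: [0.6342, -0.0093, 0.0739]
orientation: [-0.043, 0.744, -0.665, -0.047]
wrist_force: [-1.1, 0.2, -2.4]
finger_gap: 0.0145
grip_force: 120.4
11.4333 [ 0.6342 -0.0097  0.0738] [ 0.4533 -0.7567 -2.0537] [  19.9693 -176.8272]
stick n 279 cen [ 36.9999 -81.8139] size (21, 166) yaw -0.101 x -45.38340746383881 119.17148458004726 z near/mid/far [27.5, 27.0, 27.6]
stick n 309 cen [15.1262 22.198 ] size (20, 157) yaw 0.002 x -63.2823953465865 93.66653206911131 z near/mid/far [20.2, 21.2, 21.4]
stick n 280 cen [-10.2546  69.3382] size (17, 160) yaw 0.0 x -90.2461924532244 69.74412419677383 z near/mid/far [24.3, 23.4, 23.8]
bar 196 [[-63.6766  78.2165]
 [ -3.4663  85.3782]
 [ 60.1153  87.9469]] [-0.0249 -0.0102 -0.004 ]
```

```bash
python3 -m jog '[-0.002,0.015,-0.002,0,0,0,-1,-0.003,0.029,-0.004,0,0,0,-1,-0.005,0.043,-0.004,0,0,0,-1,-0.006,0.055,-0.004,0,0,0,-1]'
python3 -m jog '[-0.001,0.014,0,0,0,0,-1,-0.003,0.028,0,0,0,0,-1,-0.004,0.042,0,0,0,0,-1,-0.006,0.055,0,0,0,0,-1,-0.006,0.058,0,0,0,0,-1]'
python3 look.py sc11
```

```text
clock: 11.77
tcp_pos: [0.6329, 0.0012, 0.0728]
orientation: [-0.043, 0.744, -0.666, -0.047]
wrist_force: [0.6, -0.2, -1.8]
finger_gap: 0.0143
grip_force: 120.4
clock: 12.18
tcp_pos: [0.6317, 0.0131, 0.0729]
orientation: [-0.043, 0.744, -0.665, -0.047]
wrist_force: [-0.5, -0.2, -1.3]
finger_gap: 0.0146
grip_force: 120.4
12.2333 [0.6318 0.013  0.0729] [ 0.1247 -0.4938 -1.1301] [  20.0629 -154.0813]
stick n 285 cen [ 32.8787 -58.4285] size (20, 158) yaw -0.0 x -45.889133639036174 111.6461906138868 z near/mid/far [21.0, 21.7, 21.3]
stick n 306 cen [13.3794 21.97  ] size (19, 155) yaw 0.0 x -64.32454802400405 91.17955544975229 z near/mid/far [21.3, 21.2, 21.0]
stick n 283 cen [-10.645  70.144] size (17, 158) yaw -0.001 x -89.71855370154948 68.42723789186019 z near/mid/far [23.9, 24.3, 23.8]
bar 194 [[-64.4561  77.9015]
 [ -4.1237  85.415 ]
 [ 59.4545  87.5426]] [-0.0258 -0.0098 -0.0049]
```

The middle and right sticks are straight and down, with tops at ~21 mm. The left one reads ~2.7 mm higher, so it leans on rib 80. I'll draw it back gently from its far side.

```bash
python3 -m jog '[0.002,-0.02,0.12,0,0,0,-1,0.002,-0.02,0.27,0,0,0,-1,-0.05,0.15,0.27,0,0,0,-1,-0.1,0.33,0.27,0,0,0,-1,-0.15,0.51,0.27,0,0,0,-1,-0.21,0.68,0.27,0,0,0,-1,-0.248,0.778,0.27,0,0,0,-1,-0.248,0.778,0.2,0,0,0,-1,-0.248,0.778,0.1,0,0,0,-1,-0.248,0.778,0.03,0,0,0,-1,-0.248,0.778,0.03,0,0,0,-1]'
python3 look.py sc12
```

```text
clock: 13.15
tcp_pos: [0.5798, 0.1681, 0.0759]
orientation: [-0.04, 0.744, -0.665, -0.048]
wrist_force: [-0.2, -0.0, -1.8]
finger_gap: 0.0145
grip_force: 120.4
13.2 [0.5807 0.168  0.0775] [-0.6533  0.355  -1.3236] [-13.6399   5.6769]
stick n 121 cen [-11.8862 -56.3795] size (67, 14) yaw 0.049 x -45.63557380053108 21.71772770989978 z near/mid/far [20.3, 21.8, 19.8]
stick n 174 cen [-19.7456  22.7048] size (22, 87) yaw 0.008 x -63.04635866620631 22.91693131247485 z near/mid/far [18.7, 21.2, 21.7]
stick n 151 cen [-37.5879  69.7619] size (17, 104) yaw -0.034 x -89.35208187037469 14.07871445774841 z near/mid/far [23.6, 24.9, 25.6]
bar 190 [[-65.086   77.5136]
 [ -5.8799  84.8855]
 [ 57.7754  87.4962]] [-0.0208 -0.0107 -0.0064]
```

```bash
python3 -m jog '[0,0,-0.025,0,0,0,-1,0.001,-0.01,-0.03,0,0,0,-1,0.003,-0.027,-0.03,0,0,0,-1,0.005,-0.044,-0.03,0,0,0,-1,0.007,-0.06,-0.03,0,0,0,-1,0.009,-0.076,-0.03,0,0,0,-1,0.011,-0.09,-0.03,0,0,0,-1,0.012,-0.102,-0.03,0,0,0,-1,0.012,-0.108,-0.03,0,0,0,-1,0.012,-0.108,-0.03,0,0,0,-1]'
python3 look.py sc13
```

```text
clock: 14.03
tcp_pos: [0.585, 0.1464, 0.0732]
orientation: [-0.043, 0.744, -0.666, -0.047]
wrist_force: [0.2, 0.2, -2.1]
finger_gap: 0.0145
grip_force: 120.5
14.0833 [0.585  0.1465 0.0731] [-0.1063  0.28   -1.306 ] [-11.7849 -16.1613]
stick n 179 cen [-20.3558  22.165 ] size (18, 84) yaw 0.005 x -62.58592655709924 21.805683798486914 z near/mid/far [20.7, 21.3, 21.6]
stick n 147 cen [-40.2398  61.5675] size (17, 100) yaw 0.037 x -90.21515990105733 9.931740646770766 z near/mid/far [18.6, 20.8, 21.4]
bar 196 [[-64.2948  78.2734]
 [ -4.0635  84.7861]
 [ 61.7055  87.1612]] [-0.022  -0.0086 -0.0049]
```

```bash
python3 -m jog '[0,0.025,0.03,0,0,0,-1,0,0.025,0.2,0,0,0,-1,0,0,0.35,0,0,0,-1,-0.1,-0.05,0.35,0,0,-0.039,-1,-0.2,-0.1,0.35,0,0,-0.078,-1,-0.3,-0.15,0.35,0,0,-0.117,-1,-0.405,-0.3,0.35,0,0,-0.156,-1,-0.405,-0.45,0.35,0,0,-0.195,-1,-0.405,-0.6,0.35,0,0,-0.234,-1,-0.405,-0.75,0.35,0,0,-0.273,-1,-0.405,-0.9,0.35,0,0,-0.312,-1,-0.405,-1,0.35,0,0,-0.35,-1]'
python3 -m jog '[0,-0.1,0,0,0,-0.04,-1,0,-0.2,0,0,0,-0.08,-1,0,-0.3,0,0,0,-0.12,-1,0,-0.405,0,0,0,-0.16,-1,0,-0.405,0,0,0,-0.175,-1,0,-0.405,0,0,0,-0.175,-1,0,-0.405,0,0,0,-0.175,-1]'
python3 - <<'E'
from pitch import *
s=env.get_state();print(s["tcp_pos"],s["orientation"])
o=save("wrist","w14");handle(o);p,d,c,M=o;P=cloud(d,c,M)
for r in (10,40,80,120,160,200,240):
    q=P[r,240:400];k=(d[r,240:400]>0)&(q[:,2]>.11)
    if k.sum()>3:print(r,q[k].mean(0))
p,d,c,M=save("top","top14");P=cloud(d,c,M)
h=P[170:300,380:450];k=(d[170:300,380:450]>0)&(h[...,2]>.105)&(h[...,2]<.25);q=h[k];print(len(q),q.min(0),q.max(0))
k&=(h[...,2]<.14)&(h[...,0]>.56);q=h[k];print("bar",len(q),q.mean(0) if len(q) else 0,q.min(0),q.max(0),np.polyfit(q[:,1],q[:,0],1))
sticks((p,d,c,M))
E
```

```text
clock: 15.08
tcp_pos: [0.5036, -0.0555, 0.1435]
orientation: [0.061, -0.283, 0.957, 0.017]
wrist_force: [0.7, -1.0, -2.1]
finger_gap: 0.0148
grip_force: 120.3
clock: 15.67
tcp_pos: [0.5035, -0.134, 0.1431]
orientation: [0.063, -0.017, 0.998, 0.001]
wrist_force: [-0.3, -0.1, -2.4]
finger_gap: 0.0141
grip_force: 120.5
[ 0.5035 -0.134   0.1431] [ 0.0629 -0.017   0.9979  0.0006]
[[ 10.   96.4  -0.2 -59.5]
 [ 50.   88.8   1.3 -56.8]
 [ 90.   80.1   1.2 -53.1]
 [130.   69.9   1.2 -49. ]
 [170.   58.    1.  -44.4]
 [210.   43.7   0.7 -38.6]
 [250.   26.3   0.5 -31.7]
 [290.    7.9   0.3 -28.1]]
slope deg -21.772149048474766
10 [ 0.4    -0.1401  0.1789]
40 [ 0.4062 -0.136   0.1885]
80 [ 0.415  -0.1357  0.1861]
120 [ 0.4252 -0.1356  0.1835]
160 [ 0.4371 -0.1353  0.1804]
200 [ 0.4514 -0.135   0.1766]
240 [ 0.4688 -0.1345  0.172 ]
1134 [ 0.3458 -0.191   0.1051] [ 0.5917 -0.0665  0.2499]
bar 227 [ 0.5866 -0.1274  0.1331] [ 0.5782 -0.191   0.1054] [ 0.5917 -0.0665  0.1398] [-0.0221  0.5838]
stick n 337 cen [ 29.5278 -57.6674] size (149, 16) yaw 0.002 x -44.89198993060883 103.95740299781747 z near/mid/far [21.2, 21.6, 21.7]
stick n 339 cen [12.8856 23.2495] size (16, 149) yaw -0.005 x -61.80206169245964 87.60260873216399 z near/mid/far [21.5, 21.8, 21.2]
stick n 338 cen [-14.3528  62.0027] size (16, 149) yaw -0.018 x -88.88912669442563 60.06045781597742 z near/mid/far [20.8, 21.5, 21.5]
```

View pics/top14.png

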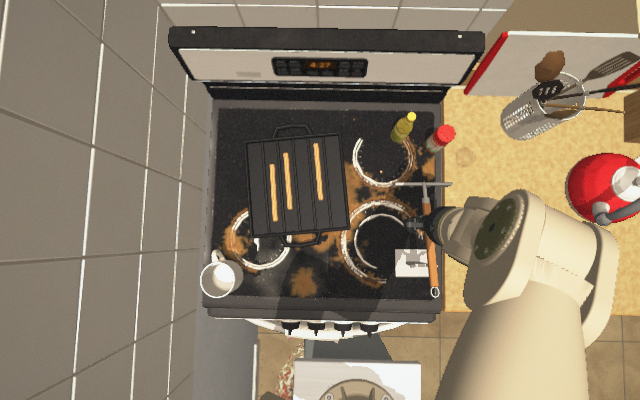

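All three sticks lie straight in their own grooves, at (274,193), (288,182) and (320,172), with tops at 21.5 mm. The rake is aligned over its rest, so I lower it.

```bash
python3 -m jog '[0,0,-0.12,0,0,0,-1,0,0,-0.24,0,0,0,-1,0,0,-0.34,0,0,0,-1,0,0,-0.4,0,0,0,-1,0,0,-0.43,0,0,0,-1,0,0,-0.45,0,0,0,-1,0,0,-0.458,0,0,0,-1,0,0,-0.458,0,0,0,-1]'
python3 - <<'E'
from h import *
np.set_printoptions(precision=4,suppress=True)
p,d,c,M=save("wrist","w15");P=cloud(d,c,M)
for r in (10,40,80,120,160,200,240):
    q=P[r,240:400];k=(d[r,240:400]>0)&(q[:,2]>.06)
    if k.sum()>3:print(r,q[k].mean(0),k.sum())
E
```

```text
clock: 16.43
tcp_pos: [0.5042, -0.1344, 0.0519]
orientation: [0.064, -0.016, 0.998, 0.0]
wrist_force: [-0.1, 0.0, -2.4]
finger_gap: 0.0145
grip_force: 120.4
10 [ 0.4009 -0.1366  0.095 ] 160
40 [ 0.4069 -0.1363  0.0973] 73
80 [ 0.4157 -0.1361  0.0948] 68
120 [ 0.4258 -0.1359  0.0923] 63
160 [ 0.4378 -0.1356  0.0891] 58
200 [ 0.4521 -0.1351  0.0853] 52
240 [ 0.4695 -0.1348  0.0808] 48
```

```bash
python3 -m jog '[0,0,-0.004,0,0,0,-1,0,0,-0.008,0,0,0,-1,0,0,-0.008,0,0,0,-1]'; python3 -m jog '[0,0,-0.003,0,0,0,-1,0,0,-0.006,0,0,0,-1,0,0,-0.006,0,0,0,-1]'
```

```text
clock: 16.73
tcp_pos: [0.5046, -0.1349, 0.0512]
orientation: [0.064, -0.016, 0.998, -0.0]
wrist_force: [-3.4, 1.5, 5.5]
finger_gap: 0.0146
grip_force: 121.7
clock: 16.98
tcp_pos: [0.5046, -0.1349, 0.0511]
orientation: [0.065, -0.016, 0.998, -0.0]
wrist_force: [-7.3, 2.4, 15.8]
finger_gap: 0.0146
grip_force: 123.2
```

```bash
python3 -m jog '[0,0,0.005,0,0,0,-1,0,0,0.006,0,0,0,-1,0,0,0.006,0,0,0,-0.5,0,0,0.006,0,0,0,0,0,0,0.006,0,0,0,0.4,0,0,0.006,0,0,0,0.4,0,0,0.006,0,0,0,0.4,0,0,0.006,0,0,0,0.4,0,0,0.1,0,0,0,0.4,0,0,0.3,0,0,0,0.4,0,0,0.5,0,0,0,0.4,0,0,0.7,0,0,0,0.4]' 30
python3 -m jog '[-0.1,-0.3,0.2,0,0,0,0.4,-0.2,-0.6,0.3,0,0,0,0.4,-0.3,-0.9,0.3,0,0,0,0.4,-0.4,-1,0.3,0,0,0,0.4,-0.4,-1,0.3,0,0,0,0.4,-0.4,-1,0.3,0,0,0,0.4]'
python3 - <<'E'
from bar import *
o=save("top","top16");sticks(o);p,d,c,M=o;P=cloud(d,c,M)
h=P[165:300,380:450];k=(d[165:300,380:450]>0)&(h[...,2]>.035)&(h[...,2]<.13);q=h[k]
b=q[q[:,0]>.575];print("bar",b.mean(0),b[:,1].min(),b[:,1].max())
for a in (.39,.44,.49,.54):
    z=q[(abs(q[:,0]-a)<.008)&(q[:,2]>.06)];print(a,z.mean(0))
a=cv2.resize(p[100:300,220:480],None,fx=3,fy=3,interpolation=cv2.INTER_CUBIC);cv2.imwrite("pics/c16.png",a[:,:,::-1])
E
```

```text
clock: 17.98
tcp_pos: [0.5029, -0.1341, 0.1895]
orientation: [0.062, -0.016, 0.998, 0.001]
wrist_force: [1.2, -0.2, 1.2]
finger_gap: 0.0599
grip_force: 0.0
clock: 18.48
tcp_pos: [0.4222, -0.3387, 0.2493]
orientation: [0.063, -0.015, 0.998, -0.001]
wrist_force: [0.4, -1.4, 0.7]
finger_gap: 0.0597
grip_force: 0.0
stick n 336 cen [ 29.5428 -57.6595] size (149, 16) yaw 0.003 x -45.100862779683055 104.20583982158493 z near/mid/far [21.0, 21.2, 21.7]
stick n 337 cen [13.5065 22.9512] size (16, 151) yaw -0.002 x -61.91334539915999 88.91631821271397 z near/mid/far [21.9, 21.3, 21.6]
stick n 341 cen [-14.1805  62.0057] size (16, 149) yaw -0.018 x -88.83410801665515 60.388024554581314 z near/mid/far [20.7, 21.8, 21.5]
bar [ 0.5882 -0.1318  0.0436] -0.19648623881795296 -0.06804703179771139
0.39 [ 0.3896 -0.1357  0.1009]
0.44 [ 0.4391 -0.1348  0.0883]
0.49 [ 0.4903 -0.1333  0.0756]
0.54 [ 0.5387 -0.1331  0.0637]
```

View pics/c16.png

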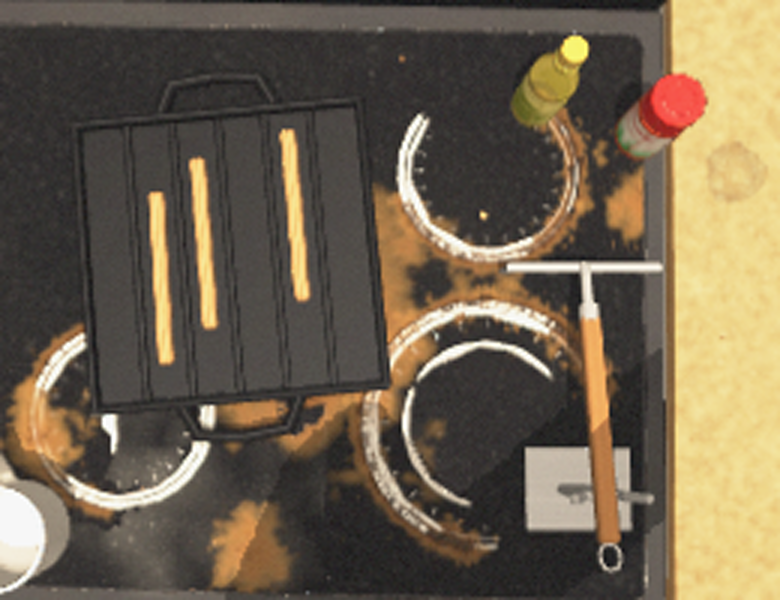

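The picture shows each stick in its own groove along the ribs, at (161,278), (204,243) and (296,214). The rake is back in the fork with its bar at (585,267), and the bottle, jar and mug have not moved.

```bash
python3 -c "
from workcell import env
print(env.hand_in())"
```

```text
the job is handed in; nothing more can be done
None
```

All three breadsticks lie straight in grooves of their own, the rake is back on its rest with its teeth on the range, the bottle, jar and mug were left alone, and the job was handed in at about 18.5 s.

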